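Build up the test load on a sensor bench's load stand

TASK

Build up the test load: thread the brass ring weights over the load stand's stem one at a time, each lowered until it lies flat on the plate or on the ring below, until the needle, left to itself, stands inside the green sector. The carrier floats, so find the stem with the hole by a light touch: never drive the needle into the red zone, by pressing or by letting a ring fall. Leave the spare rings lying where they are and do not disturb the other things on the bench.

Things in the scene. Friction and masses are not known exactly. Their poses are not given: they have to be found in the camera images.
- ring_a_c (a point): centre (half-way up) of a brass ring weight lying flat on the mat: 44 mm outside, hole 16 mm, 13 mm thick, so the centre is 6.5 mm above what it lies on; z is the ring's axis. The four rings look alike but weigh from 112 to 195 g each (1.1 to 1.9 N)
- ring_b_c (a point): centre (half-way up) of a brass ring weight lying flat on the mat: 44 mm outside, hole 16 mm, 13 mm thick, so the centre is 6.5 mm above what it lies on; z is the ring's axis. The four rings look alike but weigh from 112 to 195 g each (1.1 to 1.9 N)
- ring_c_c (a point): centre (half-way up) of a brass ring weight lying flat on the mat: 44 mm outside, hole 16 mm, 13 mm thick, so the centre is 6.5 mm above what it lies on; z is the ring's axis. The four rings look alike but weigh from 112 to 195 g each (1.1 to 1.9 N)
- ring_d_c (a point): centre (half-way up) of a brass ring weight lying flat on the mat: 44 mm outside, hole 16 mm, 13 mm thick, so the centre is 6.5 mm above what it lies on; z is the ring's axis. The four rings look alike but weigh from 112 to 195 g each (1.1 to 1.9 N)
- load_stand: grey load stand, housing 170 x 320 mm, top 56 mm up; origin under its centre; load head 90 mm towards its -y, face-up dial 156 mm across 68 mm towards its +y (70 mm up). On the head is the carrier: steel plate 56 mm across, 5 mm thick, with an upright flat-topped stem 12 mm in diameter, 60 mm tall above the plate, edge sharp
- load_point (a point): nominal centre of the load head at the upper face of the unloaded plate (77 mm up), fixed to the housing. The carrier floats to align itself: its stem is up to 6 mm off this point along the stand's x and up to 6 mm along its y, differently each time, upright. It shifts (8 mm at most) only if pushed sideways with over 4 N. Downwards plate and stem sink together, 1 mm per 2 N
- needle (a joint): black needle of the dial: shows at once the downward load on plate and stem. rad, 0 unloaded, growing clockwise seen from above, 0.3 rad per N (one black mark per N). The red zone begins at 2.7 (9 N)
- sector (a joint): middle of the green sector on the dial; zero, direction and unit as for the needle. Set differently each time (1.0 to 1.38), it stays put during the job. The green reaches 0.32 rad to either side of it, a little more in all than the heaviest ring moves the needle
- needle_tip (a point): point near the tip of the needle, 60 mm from the dial's centre; x points outwards along the needle
- green_mid (a point): middle of the green sector, 46 mm from the dial's centre; x points outwards
- flux_jar: amber flux jar, 46 mm across, 30 mm tall, standing among the rings (bystander)
- spacer: black plastic spacer bush, 38 mm across, 18 mm tall, among the rings (bystander, not a weight)
- solder_spool: solder spool, 56 mm across, 46 mm tall, beyond the work area (bystander)
- screwdriver: screwdriver 170 mm long, lying (bystander)
- multimeter: yellow multimeter 150 x 78 x 40 mm, lying (bystander)
- caliper: caliper 200 mm long, lying flat (bystander)
- tape_reel: flat white and blue component reel, 90 mm across, 12 mm high (bystander)
- ring_a: the ring weight itself, origin in the centre of its underside
- ring_b: the ring weight itself, origin in the centre of its underside
- ring_c: the ring weight itself, origin in the centre of its underside
- ring_d: the ring weight itself, origin in the centre of its underside
Things that resemble listed ones, but are neither listed nor needed, are in the scene too. Leave any turquoise look-alike of the ring_a alone. What is shaped like the ring_d but pink or white is not meant.

How it is judged:
On the way:
1. the first ring alone is threaded over the stem, lies flat on the plate and is released ((((horizontal distance between ring_a_c and load_point below 0.016 m and z of ring_a_c in the frame of load_point between -0.002 and 0.052 m and angle between ring_a_c's own z axis and vertical below 0.12 rad) and contact force between the fingers and anything else below 0.05 N) or ((horizontal distance between ring_b_c and load_point below 0.016 m and z of ring_b_c in the frame of load_point between -0.002 and 0.052 m and angle between ring_b_c's own z axis and vertical below 0.12 rad) and contact force between the fingers and anything else below 0.05 N) or ((horizontal distance between ring_c_c and load_point below 0.016 m and z of ring_c_c in the frame of load_point between -0.002 and 0.052 m and angle between ring_c_c's own z axis and vertical below 0.12 rad) and contact force between the fingers and anything else below 0.05 N) or ((horizontal distance between ring_d_c and load_point below 0.016 m and z of ring_d_c in the frame of load_point between -0.002 and 0.052 m and angle between ring_d_c's own z axis and vertical below 0.12 rad) and contact force between the fingers and anything else below 0.05 N)) and value of joint needle between 0.28 and 0.63 rad), for 0.2 s.
At the end, for the whole second after the job is handed in: The needle stands still inside the green sector (within 0.335 rad of its middle) under ring weights alone; every ring either lies flat, threaded over the stem, on the plate or on the rings below it, or still lies flat on the mat within 50 mm of where it began; all is at rest (angle between the x axis of needle_tip and the x axis of green_mid, either way round below 0.335 rad and value of joint needle above 0.5 rad and velocity of joint needle between -0.1 and 0.1 rad/s and ((horizontal distance between ring_a_c and load_point below 0.016 m and z of ring_a_c in the frame of load_point between -0.002 and 0.052 m and angle between ring_a_c's own z axis and vertical below 0.12 rad) or (height (world z) of ring_a_c below 0.012 m and distance of ring_a_c from where it was at the start of the episode below 0.05 m)) and ((horizontal distance between ring_b_c and load_point below 0.016 m and z of ring_b_c in the frame of load_point between -0.002 and 0.052 m and angle between ring_b_c's own z axis and vertical below 0.12 rad) or (height (world z) of ring_b_c below 0.012 m and distance of ring_b_c from where it was at the start of the episode below 0.05 m)) and ((horizontal distance between ring_c_c and load_point below 0.016 m and z of ring_c_c in the frame of load_point between -0.002 and 0.052 m and angle between ring_c_c's own z axis and vertical below 0.12 rad) or (height (world z) of ring_c_c below 0.012 m and distance of ring_c_c from where it was at the start of the episode below 0.05 m)) and ((horizontal distance between ring_d_c and load_point below 0.016 m and z of ring_d_c in the frame of load_point between -0.002 and 0.052 m and angle between ring_d_c's own z axis and vertical below 0.12 rad) or (height (world z) of ring_d_c below 0.012 m and distance of ring_d_c from where it was at the start of the episode below 0.05 m)) and linear speed of each of ring_a, ring_b, ring_c, ring_d below 0.02 m/s); the robot touches nothing.
It fails at once if the needle is driven into the red zone (more than 2.7 rad, 9 N on the load plate) (value of joint needle above 2.7 rad).
It fails at once if two rings are carried at once (((height (world z) of ring_a_c above 0.03 m and not (horizontal distance between ring_a_c and load_point below 0.016 m and z of ring_a_c in the frame of load_point between -0.002 and 0.052 m and angle between ring_a_c's own z axis and vertical below 0.12 rad)) and (height (world z) of ring_b_c above 0.03 m and not (horizontal distance between ring_b_c and load_point below 0.016 m and z of ring_b_c in the frame of load_point between -0.002 and 0.052 m and angle between ring_b_c's own z axis and vertical below 0.12 rad))) or ((height (world z) of ring_a_c above 0.03 m and not (horizontal distance between ring_a_c and load_point below 0.016 m and z of ring_a_c in the frame of load_point between -0.002 and 0.052 m and angle between ring_a_c's own z axis and vertical below 0.12 rad)) and (height (world z) of ring_c_c above 0.03 m and not (horizontal distance between ring_c_c and load_point below 0.016 m and z of ring_c_c in the frame of load_point between -0.002 and 0.052 m and angle between ring_c_c's own z axis and vertical below 0.12 rad))) or ((height (world z) of ring_a_c above 0.03 m and not (horizontal distance between ring_a_c and load_point below 0.016 m and z of ring_a_c in the frame of load_point between -0.002 and 0.052 m and angle between ring_a_c's own z axis and vertical below 0.12 rad)) and (height (world z) of ring_d_c above 0.03 m and not (horizontal distance between ring_d_c and load_point below 0.016 m and z of ring_d_c in the frame of load_point between -0.002 and 0.052 m and angle between ring_d_c's own z axis and vertical below 0.12 rad))) or ((height (world z) of ring_b_c above 0.03 m and not (horizontal distance between ring_b_c and load_point below 0.016 m and z of ring_b_c in the frame of load_point between -0.002 and 0.052 m and angle between ring_b_c's own z axis and vertical below 0.12 rad)) and (height (world z) of ring_c_c above 0.03 m and not (horizontal distance between ring_c_c and load_point below 0.016 m and z of ring_c_c in the frame of load_point between -0.002 and 0.052 m and angle between ring_c_c's own z axis and vertical below 0.12 rad))) or ((height (world z) of ring_b_c above 0.03 m and not (horizontal distance between ring_b_c and load_point below 0.016 m and z of ring_b_c in the frame of load_point between -0.002 and 0.052 m and angle between ring_b_c's own z axis and vertical below 0.12 rad)) and (height (world z) of ring_d_c above 0.03 m and not (horizontal distance between ring_d_c and load_point below 0.016 m and z of ring_d_c in the frame of load_point between -0.002 and 0.052 m and angle between ring_d_c's own z axis and vertical below 0.12 rad))) or ((height (world z) of ring_c_c above 0.03 m and not (horizontal distance between ring_c_c and load_point below 0.016 m and z of ring_c_c in the frame of load_point between -0.002 and 0.052 m and angle between ring_c_c's own z axis and vertical below 0.12 rad)) and (height (world z) of ring_d_c above 0.03 m and not (horizontal distance between ring_d_c and load_point below 0.016 m and z of ring_d_c in the frame of load_point between -0.002 and 0.052 m and angle between ring_d_c's own z axis and vertical below 0.12 rad)))).
It fails at once if a bystander is moved by more than 30 mm (distance of any of flux_jar, spacer, solder_spool, screwdriver, multimeter, caliper, tape_reel from where it was at the start of the episode above 0.03 m).
It also fails if it takes over 72 s, if anything falls off the work surface, if the arm or the gripper's body presses on something with over 40 N, if the wrist force passes 120 N, or if a joint passes its speed limit or range.

ROBOT

A 7-joint arm with a two-finger parallel gripper is mounted at the origin on the work surface. World frame = base frame: x ahead of the robot, y to its left, z up, the work surface at z = 0. Lengths are in m, angles in rad, forces in N, time in s.
With the tool pointing down it reaches from about 0.4 to 0.9 m from the base axis. Payload 5.5 kg.
Tool frame: the origin (TCP) lies at the very end of the fingers, on their centre line; the grasp point (between the pads) lies 19 mm behind it; x points along the fingers, z is the direction in which the jaws open and shut, and the axes are right-handed (so a half turn about x gives the same grasp; the last joint's range is limited). The gripper opens to 85 mm and grips with 20 to 120 N. Pads are 22 mm wide; open, the fingers measure 114 mm over their backs; the gripper's body (76 mm by 85 mm) begins 54 mm behind the grasp point. The pads swing forward as they close: fully open they stand 13 mm farther back than shut.
Start: joints at [1.549, 0.501, -0.427, 1.55, 0.221, 1.138, -0.21], TCP at [0.183, -0.624, 0.231] pointing down, gripper open.
Joint ranges: [-2.88, 2.88], [-0.31, 2.03], [-1.54, 1.56], [0.2, 2.42], [-1.41, 4.55], [0.19, 2.02], [-2.57, 2.57]. Speed limits (rad/s): [2.57, 2.57, 3.14, 3.14, 3.14, 3.14, 3.14].

INTERFACE

Orientations are given as a 3x3 rotation matrix whose columns are the frame's x, y, z axes.
In Python, from workcell import * gives the robot as it stands. The module is installed in compiled form; this text tells all that it offers.
- The arm moves only by the tool step_arm, never from a script. Its argument "motion" is a list that holds one entry, the list of rows, each a list of 7 numbers: the turn, a rotation vector about the tool's x, y, z in degrees, then the shift along the tool's x, y, z in mm, then the finger opening in mm, from 0 to 85.4. In form: [[[ax, ay, az, tx, ty, tz, gripper], ...]]. A call has 1 to 8 rows; each row shifts and turns the commanded pose from where the row before left it, along the tool's axes as they then stand; what a row does not reach is not made up. A row lasts 1/10 s, in which the tool goes at most 50 mm and 8.59 degrees, less where a joint would pass 70% of its speed; a pose out of reach is approached as far as the arm can. A call is refused whole if a number of a shift passes 50 or a number of a turn 8.59, either way. A call with a gripper value outside its range is refused whole. The fingers move at their own pace and stop on an object; the grip force is fixed at half the most. Time passes only in rows, so rows that do not move let the fingers close. It gives the time, the measured TCP pose, the force and the opening at its end, in the units of the state.
- observe(): the state, without advancing time (a new reading comes with each control period).
- capture(name): name is "scene" or "top" or "wrist"; returns a dict with "pixels" (480x640x3 uint8, blue, green, red), "range_z" (480x640 float32, m along the optical axis (not along the pixel's ray), 0 where there is no reading), "K" (3x3 intrinsics, pixels), "rvec" (rotation vector, rad) and "tvec" (3), from world to camera coordinates, as OpenCV has them; the wrist camera has in their place "mount" (4x4, takes a point from camera to tool coordinates, whose origin is the TCP and whose axes are the tool frame's). Camera axes: x right, y down, z forward; pixel columns grow to the right and rows downward; lengths in m; the calibration is good to about 2 mm. A picture is of the moment at which its call begins: read the wrist's pose just before it.
- sign_off(): hands the job in, once; it reports no verdict.
The state is a dict: "time_s": time; "joint_pos": joint angles; "qd": joint speeds; "tau": joint torques, N m; "position": TCP position; "eef_rot": TCP orientation; "wrist_force": force on the tool from outside, world axes, zero at the start; "wrist_torque": the same for the moment, N m; "gripper_width": finger opening in m.
Only numpy, scipy, OpenCV 4.12 (cv2) and the standard library are available. Lean on these libraries where they do the work, as an engineer would, in place of code of your own. Each camera call takes 0.05 s, during which the arm holds its last target. There are 200 camera calls.

## Working session

There is one attempt and no reset: what is moved stays moved. The work goes in short steps, Python scripts to look and compute and a tool call to move; the robot and the scene stay as the last step left them, time stands still between calls to the robot, and variables do not carry over. Pictures are saved under pics/ and viewed, about 8 in all and at most 12, crops included, and the job is handed in when it is done.

Besides the shell and the picture viewer there is one more tool, called by a JSON object that holds its "method" and its "body", one argument or row to a line. step_arm: Moves the arm, as the interface text tells. Its arguments: {"type":"object","properties":{"motion":{"type":"array","items":{"type":"array","items":{"type":"array","items":{"type":"number"}}}}},"required":["motion"]}

```bash
mkdir -p pics
cat > h.py <<'E'
from workcell import *
import numpy as np, cv2
def Rt(c): return cv2.Rodrigues(np.array(c["rvec"],float))[0], np.array(c["tvec"],float).ravel()
def ray(c,uv,z):
    R,t=Rt(c); d=R.T@np.linalg.inv(c["K"])@np.array([uv[0],uv[1],1.0]); o=-R.T@t
    return o+d*(z-o[2])/d[2]
def cloud(c,R=None,t=None):
    # world points per pixel
    if R is None: R,t=Rt(c)
    v,u=np.mgrid[:480,:640]; p=np.stack([u,v,np.ones_like(u)],-1)@np.linalg.inv(c["K"]).T*c["range_z"][...,None]
    return (p-t)@R
def proj(c,p):
    return cv2.projectPoints(np.array(p,float).reshape(-1,1,3),np.array(c["rvec"],float),np.array(c["tvec"],float),np.array(c["K"],float),None)[0].reshape(-1,2)
E
python3 - <<'E'
from h import *
s=observe(); print({k:np.round(v,3).tolist() for k,v in s.items()})
for n in("top","scene"):
    c=capture(n); cv2.imwrite(f"pics/{n}0.png",c["pixels"]); np.save(f"{n}0.npy",c,allow_pickle=True)
    R,t=Rt(c); print(n,np.round(-R.T@t,3),np.round(c["K"],1).tolist())
c=capture("wrist"); print(np.round(c["mount"],4).tolist())
cv2.imwrite("pics/w0.png",c["pixels"])
E
```

```text
{'time_s': 0.0, 'joint_pos': [1.549, 0.502, -0.427, 1.551, 0.221, 1.138, -0.21], 'qd': [-0.001, -0.002, -0.001, -0.001, -0.0, 0.002, 0.002], 'tau': [-0.001, -56.953, -5.817, -28.095, 0.011, 0.012, 0.0], 'position': [0.182, -0.623, 0.23], 'eef_rot': [[-0.001, 0.96, 0.281], [0.002, 0.281, -0.96], [-1.0, 0.0, -0.002]], 'wrist_force': [-0.002, 1.087, -0.466], 'wrist_torque': [0.023, 0.038, 0.016], 'gripper_width': 0.085}
top [ 0.366 -0.011  1.825] [[581.0, 0.0, 323.2], [0.0, 581.0, 244.3], [0.0, 0.0, 1.0]]
scene [1.277 0.085 1.154] [[501.6, 0.0, 317.0], [0.0, 501.6, 232.5], [0.0, 0.0, 1.0]]
[[0.0001, -0.3034, 0.9529, -0.1417], [-0.0009, -0.9529, -0.3034, 0.0782], [1.0, -0.0008, -0.0004, -0.0002], [0.0, 0.0, 0.0, 1.0]]
```

View pics/top0.png

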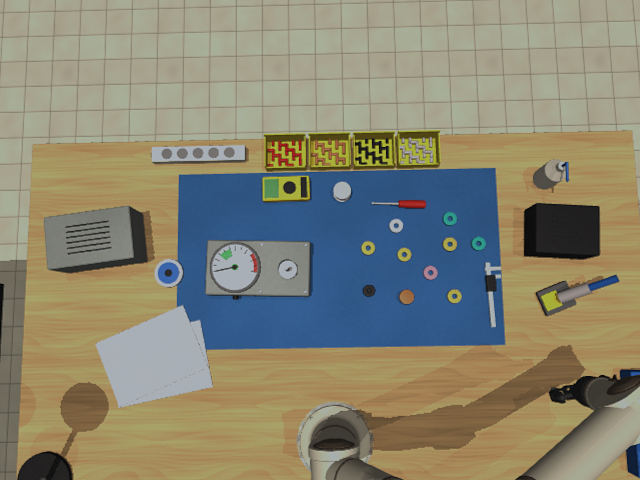

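View pics/scene0.png

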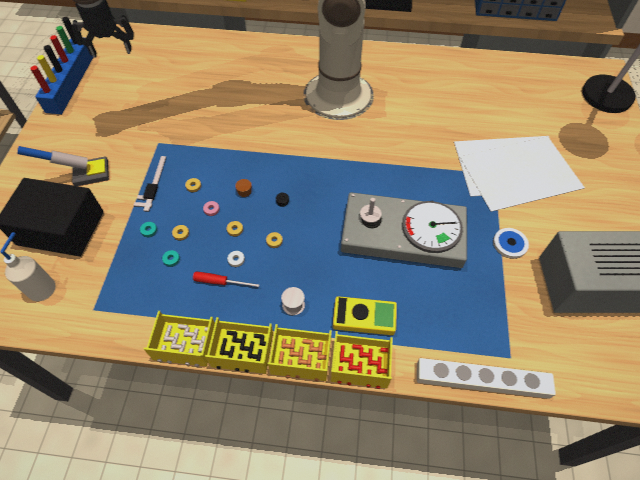

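The top view shows yellow brass rings at about (368,248), (404,254), (450,244) and (455,296). The things that could be mistaken for them are turquoise (450,218) and (478,243), white (396,226), pink (431,272), the orange flux jar (406,297) and the black spacer (369,291). The stand's head is at (288,269) and the dial at (235,267). Next I'll measure them.

Run:
```python
from h import *
c=np.load("top0.npy",allow_pickle=True).item(); s=np.load("scene0.npy",allow_pickle=True).item()
def rings(c):
    im=c["pixels"]; hsv=cv2.cvtColor(im,cv2.COLOR_BGR2HSV); m=cv2.inRange(hsv,(18,90,90),(33,255,255))
    n,l,st,ce=cv2.connectedComponentsWithStats(m)
    for i in range(1,n):
        if 30<st[i,4]<400:
            ys,xs=np.where(l==i); (x,y),r=cv2.minEnclosingCircle(np.c_[xs,ys].astype(np.float32))
            p=ray(c,(x,y),.013)
            if .2<p[0]<.8 and -.6<p[1]<.2: print(st[i,4],hsv[l==i].mean(0).round(),np.round((x,y,r),1),p.round(4))
rings(c);print();rings(s)
# stand
pc=cloud(c); z=pc[...,2]
m=((z>.048)&(z<.063)&(abs(pc[...,0]-.41)<.15)&(pc[...,1]>-.05)&(pc[...,1]<.4)).astype(np.uint8)
ys,xs=np.where(m); q=pc[m>0][:,:2].astype(np.float32)
r=cv2.minAreaRect(q); print("stand",r, len(q))
for nm,cc in(("top",c),("scene",s)):
    P=cloud(cc); k=(P[...,2]>.09)&(P[...,2]<.15)&(P[...,0]>.3)&(P[...,0]<.5)&(P[...,1]>0)&(P[...,1]<.2)
    print(nm,"stem",k.sum(),P[k].mean(0) if k.any() else 0, P[k].max(0) if k.any() else 0)
a=cv2.resize(c["pixels"][195:315,195:500],None,fx=2.6,fy=2.6,interpolation=cv2.INTER_CUBIC)
cv2.imwrite("pics/crop1.png",a)
```

```text
366 [ 21. 112. 167.] [508.9 239.8  16.2] [ 0.6047 -0.5566  0.013 ]
129 [ 27. 139. 161.] [449.5 243.9   6.9] [ 0.5952 -0.3711  0.013 ]
123 [ 29. 135. 164.] [367.7 247.6   6.7] [ 0.588 -0.115  0.013]
121 [ 29. 137. 164.] [404.  254.    6.7] [ 0.5659 -0.2279  0.013 ]
128 [ 28. 138. 162.] [453.9 295.7   6.9] [ 0.4334 -0.3777  0.013 ]
194 [ 21. 112. 166.] [526.5 356.   20.5] [ 0.2468 -0.5898  0.013 ]
91 [ 18. 120. 167.] [485.5 364.5  15.6] [ 0.2231 -0.4643  0.013 ]
34 [ 18. 121. 167.] [465.  369.5   8. ] [ 0.209  -0.4015  0.013 ]

86 [ 19. 125. 215.] [140.  131.5  17.1] [ 0.2537 -0.5908  0.013 ]
106 [ 19. 126. 216.] [208.5 146.5  19.6] [ 0.2887 -0.3659  0.013 ]
51 [ 18. 127. 215.] [267.5 150.5  16.7] [ 0.2831 -0.1857  0.013 ]
242 [ 19. 126. 216.] [321.5 155.5  36.8] [ 0.2833 -0.0221  0.013 ]
154 [ 21. 158. 184.] [192.9 184.5   7.3] [ 0.4363 -0.3762  0.013 ]
125 [ 18. 127. 216.] [117.5 210.5  12.6] [ 0.5503 -0.5608  0.013 ]
321 [ 19. 123. 216.] [115.  230.5  15.9] [ 0.615  -0.5457  0.013 ]
177 [ 21. 157. 188.] [234.5 228.5   7.9] [ 0.5699 -0.2262  0.013 ]
179 [ 21. 158. 189.] [180.1 232.    8.2] [ 0.5985 -0.3697  0.013 ]
178 [ 22. 157. 191.] [273.8 239.3   7.9] [ 0.5911 -0.1147  0.013 ]
142 [ 19. 125. 215.] [104.  256.    9.5] [ 0.6952 -0.5477  0.013 ]
379 [ 19. 126. 215.] [ 82.  265.5  26.1] [ 0.7293 -0.5944  0.013 ]
stand ((0.4962436854839325, 0.22672194242477417), (0.12744532525539398, 0.32336151599884033), 0.03106490895152092) 2215
top stem 0 0 0
scene stem 0 0 0
```

View pics/crop1.png

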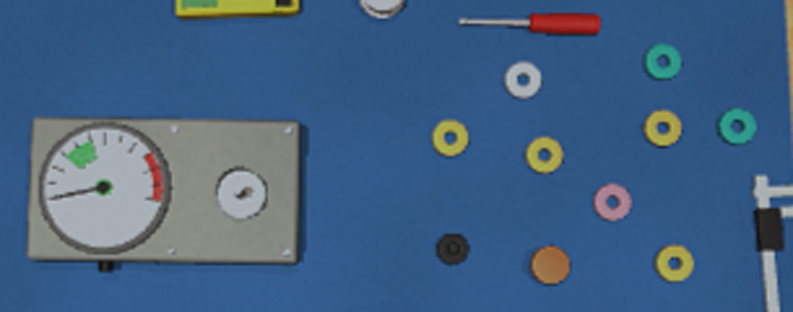

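Crop check: four yellow (brass) rings at crop (451,138), (545,155), (663,128) and (675,264). The pink, white and turquoise ones are clearly different. The green middle is about 1.2 rad clockwise of the needle. I'll start moving toward the stand head to measure the stem closely.

Run:
```python
from h import *
c=np.load("top0.npy",allow_pickle=True).item()
for p,z in(((288.1,269.2),.077),((235,266.9),.07),((206,240.5),.056),((310,242),.056),((309.5,297),.056),((206,296),.056)): print(p,ray(c,p,z).round(4))
```

```text
(288.1, 269.2) [0.5187 0.1305 0.077 ]
(235, 266.9) [0.5291 0.2927 0.07  ]
(206, 240.5) [0.6137 0.3854 0.056 ]
(310, 242) [0.6033 0.0642 0.056 ]
(309.5, 297) [0.4348 0.0677 0.056 ]
(206, 296) [0.4429 0.3835 0.056 ]
```

{"method": "step_arm", "body": {
  "motion": [
    [[8.15,0,0,0,0,0,85],[8.15,0,0,0,0,0,85],[0,0,0,0,25,-40,85],[0,0,0,0,25,-40,85],[0,0,0,0,25,-40,85],[0,0,0,0,25,-40,85],[0,0,0,0,25,-40,85],[0,0,0,0,25,-40,85]]
  ]
}}

```text
time_s: 0.95
position: [0.3332, -0.3819, 0.2313]
eef_rot: [[-0.0, 1.0, 0.0], [-0.0, 0.0, -1.0], [-1.0, -0.0, 0.0]]
wrist_force: [0.8, -0.9, 1.4]
gripper_width: 0.085
```

{"method": "step_arm", "body": {
  "motion": [
    [[0,0,0,0,15,-40,85],[0,0,0,0,15,-40,85],[0,0,0,0,15,-40,85],[0,0,0,0,15,-40,85],[0,0,0,0,15,-40,85],[0,0,0,0,15,-40,85],[0,0,0,0,15,-40,85],[0,0,0,0,15,-40,85]]
  ]
}}

```text
time_s: 1.75
position: [0.4526, -0.0622, 0.2314]
eef_rot: [[0.0, 1.0, 0.0], [-0.001, 0.0, -1.0], [-1.0, 0.0, 0.001]]
wrist_force: [0.6, -0.8, 0.0]
gripper_width: 0.0853
```

{"method": "step_arm", "body": {
  "motion": [
    [[0,0,0,10,15,-40,85],[0,0,0,10,15,-40,85],[0,0,0,10,15,-40,85],[0,0,0,10,15,-40,85],[0,0,0,10,7,-37,85],[0,0,0,0,0,0,85]]
  ]
}}

```text
time_s: 2.35
position: [0.5183, 0.1403, 0.1804]
eef_rot: [[-0.001, 1.0, 0.009], [0.004, 0.009, -1.0], [-1.0, -0.001, -0.005]]
wrist_force: [-0.3, -0.2, 0.1]
gripper_width: 0.0848
```

Run:
```python
from h import *
s=observe(); print(s["position"].round(4) if hasattr(s["position"],"round") else s["position"],s["time_s"])
c=capture("wrist"); c["pos"]=np.array(s["position"]); c["R"]=np.array(s["eef_rot"]); np.save("w1.npy",c,allow_pickle=True)
cv2.imwrite("pics/w1.png",c["pixels"]); print(c["K"])
```

```text
[0.5183 0.1403 0.1804] 2.35
[[333.69127708   0.         318.76363615]
 [  0.         333.69127708 237.54752949]
 [  0.           0.           1.        ]]
```

View pics/w1.png

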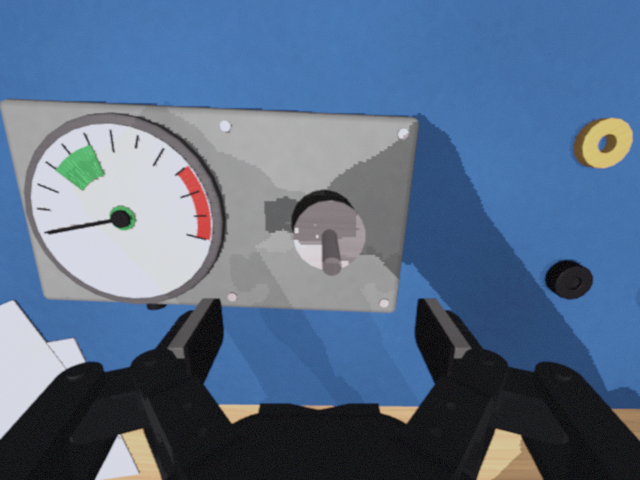

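The wrist view shows the stem top at (332,266), the plate at (328,232), the needle from (121,219) to (48,232) and the green middle at (80,167).

```bash
cat >> h.py <<'E'
def wcam(c):
    T=np.eye(4); T[:3,:3]=c["R"]; T[:3,3]=c["pos"]; M=T@np.array(c["mount"],float)
    return M
def wcloud(c):
    M=wcam(c); v,u=np.mgrid[:480,:640]; p=np.stack([u,v,np.ones_like(u)],-1)@np.linalg.inv(c["K"]).T*c["range_z"][...,None]
    return p@M[:3,:3].T+M[:3,3]
def wray(c,uv,z):
    M=wcam(c); d=M[:3,:3]@np.linalg.inv(c["K"])@np.array([uv[0],uv[1],1.]); o=M[:3,3]
    return o+d*(z-o[2])/d[2]
def wcap(n):
    s=observe(); c=capture("wrist"); c["pos"]=np.array(s["position"]); c["R"]=np.array(s["eef_rot"]); c["f"]=s["wrist_force"]; c["w"]=s["gripper_width"]
    np.save(n+".npy",c,allow_pickle=True); cv2.imwrite(f"pics/{n}.png",c["pixels"]); return c
E
python3 - <<'E'
from h import *
c=np.load("w1.npy",allow_pickle=True).item(); P=wcloud(c); z=P[...,2]
for u,v in((332,266),(332,262),(345,232),(300,300),(240,230),(600,142),(500,300)): print((u,v),P[v,u].round(4))
w=np.zeros((480,640),bool); w[215:300,300:370]=1
k=w&(z>.128)&(z<.146); ys,xs=np.where(k); print(k.sum(),xs.min(),xs.max(),ys.min(),ys.max(),P[k].mean(0).round(4),np.ptp(P[k],0).round(4))
(x,y),r=cv2.minEnclosingCircle(np.c_[xs,ys].astype(np.float32)); print(x,y,r,wray(c,(x,y),.137))
# plate
cv2.imwrite("pics/crop2.png",cv2.resize(c["pixels"][180:290,280:380],None,fx=5,fy=5,interpolation=cv2.INTER_NEAREST))
# brass ring A
hsv=cv2.cvtColor(c["pixels"],cv2.COLOR_BGR2HSV); m=cv2.inRange(hsv,(18,90,90),(33,255,255)); m[:,:560]=0;m[:100]=0;m[180:]=0
ys,xs=np.where(m&(z<.1)); q=P[ys,xs]; q=q[q[:,2]>.009]; print("ringA",q[:,2].mean(),cv2.minEnclosingCircle(q[:,:2].astype(np.float32)))
E
```

```text
(332, 266) [0.5186 0.1329 0.1345]
(332, 262) [0.5219 0.1331 0.1362]
(345, 232) [0.5228 0.1211 0.0765]
(300, 300) [0.4526 0.1575 0.0554]
(240, 230) [0.5173 0.207  0.0552]
(600, 142) [ 0.5888 -0.1187 -0.0009]
(500, 300) [ 0.4241 -0.055  -0.0017]
375 322 341 252 275 [0.5203 0.1336 0.1353] [0.0124 0.0115 0.0103]
330.8561706542969 263.5684814453125 11.630905151367188 [0.52119838 0.13374563 0.137     ]
ringA 0.012131596231747534 ((0.5887655019760132, -0.11452419310808182), 0.022618567571043968)
```

View pics/crop2.png

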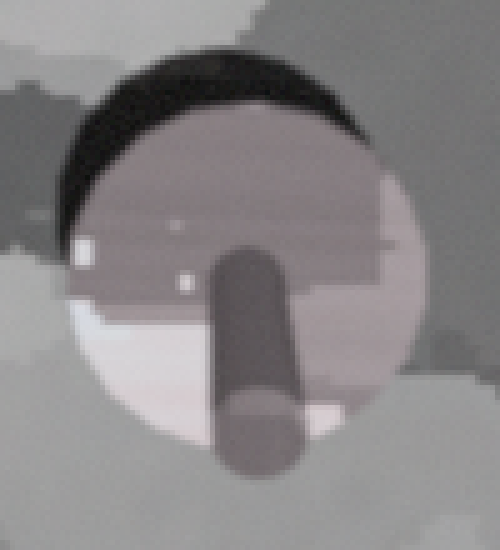

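{"method": "step_arm", "body": {
  "motion": [
    [[0,0,0,25,0,5,85],[0,0,0,25,0,2,85],[0,0,0,0,0,0,85],[0,0,0,0,0,0,85]]
  ]
}}

```text
time_s: 2.8
position: [0.5193, 0.1253, 0.1315]
eef_rot: [[-0.001, 1.0, -0.001], [-0.0, -0.001, -1.0], [-1.0, -0.001, 0.0]]
wrist_force: [-0.1, 0.5, 0.7]
gripper_width: 0.0854
```

Run:
```python
from h import *
c=wcap("w2"); print(c["pos"],c["R"].round(4).tolist()); P=wcloud(c); z=P[...,2]
k=(z>.131)&(z<.146)&(abs(P[...,0]-.52)<.02)&(abs(P[...,1]-.133)<.015); ys,xs=np.where(k); print(k.sum(),xs.min(),xs.max(),ys.min(),ys.max())
x0,y0=int(xs.mean()),int(ys.mean()); print(x0,y0)
cv2.imwrite("pics/crop3.png",cv2.resize(c["pixels"][y0-50:y0+50,x0-50:x0+50],None,fx=5,fy=5,interpolation=cv2.INTER_NEAREST))
o=np.load("w1.npy",allow_pickle=True).item(); print(wray(o,(331.6,266.2),.137))
```

```text
[0.51925341 0.1252674  0.13154651] [[-0.0008, 1.0, -0.001], [-0.0005, -0.001, -1.0], [-1.0, -0.0008, 0.0005]]
592 290 315 292 320
302 306
[0.51950724 0.1332681  0.137     ]
```

View pics/crop3.png

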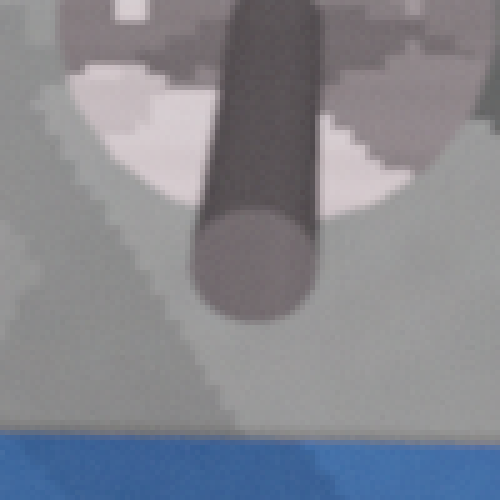

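Run:
```python
from h import *
c=np.load("w2.npy",allow_pickle=True).item(); p=wray(c,(302.5,308.5),.137); print(p, c["R"].T@(p-c["pos"]))
```

```text
[0.51978677 0.13319214 0.137     ] [-0.0054575   0.00052101 -0.00792281]
```

{"method": "step_arm", "body": {
  "motion": [
    [[0,0,0,-40,0,0,85],[0,0,0,0,14,48,85],[0,0,0,0,14,48,85],[0,0,0,0,14,48,85],[0,0,0,0,14,48,85],[0,0,0,20,14,48,85],[0,0,0,45,0,0,85],[0,0,0,0,0,0,85]]
  ]
}}

```text
time_s: 3.65
position: [0.5851, -0.113, 0.1041]
eef_rot: [[-0.007, 1.0, -0.004], [0.001, -0.004, -1.0], [-1.0, -0.007, -0.001]]
wrist_force: [-1.1, 0.2, -1.0]
gripper_width: 0.0845
```

```bash
cat >> h.py <<'E'
def ring(c,near,ztop,tol=.05,pr=True):
    """brass ring blob around near(world): (centre of outer ellipse, centre of hole)"""
    hsv=cv2.cvtColor(c["pixels"],cv2.COLOR_BGR2HSV); m=cv2.inRange(hsv,(17,80,60),(35,255,255))
    P=wcloud(c); m[(np.hypot(P[...,0]-near[0],P[...,1]-near[1])>tol)]=0
    m[abs(P[...,2]-ztop)>.005]=0
    ys,xs=np.where(m>0); q=P[ys,xs]; out=cv2.minEnclosingCircle(q[:,:2].astype(np.float32))
    cs,h=cv2.findContours(m,cv2.RETR_CCOMP,cv2.CHAIN_APPROX_NONE); hs=[k for k,x in zip(cs,h[0]) if x[3]>=0]
    hole=None
    if hs:
        k=max(hs,key=cv2.contourArea); w=np.array([wray(c,u[0],ztop)[:2] for u in k]).astype(np.float32); hole=cv2.minEnclosingCircle(w)
    return len(q),q[:,2].mean(),out,hole
E
python3 - <<'E'
from h import *
c=wcap("w3"); print(c["pos"]); print(ring(c,(.589,-.1145),.0125))
E
```

```text
[ 0.58508577 -0.11295735  0.10405409]
(2223, np.float64(0.01217636226866911), ((0.588983416557312, -0.11509718000888824), 0.021711008623242378), ((0.5898374915122986, -0.11478407680988312), 0.008542317897081375))
```

{"method": "step_arm", "body": {
  "motion": [
    [[0,0,0,40,0,0,85],[0,0,0,40,0,0,85],[0,0,0,20,0,0,85],[0,0,0,0,0,0,85],[0,0,0,0,0,0,85]]
  ]
}}

```text
time_s: 4.2
position: [0.5905, -0.1089, 0.0104]
eef_rot: [[0.003, 1.0, 0.002], [0.0, 0.002, -1.0], [-1.0, 0.003, -0.0]]
wrist_force: [0.9, 0.4, 0.6]
gripper_width: 0.0848
```

{"method": "step_arm", "body": {
  "motion": [
    [[0,0,0,4,0,5,85],[0,0,0,4,0,0,85],[0,0,0,0,0,0,85],[0,0,0,0,0,0,85]]
  ]
}}

```text
time_s: 4.6
position: [0.5887, -0.1154, 0.0002]
eef_rot: [[0.0, 1.0, 0.0], [-0.0, 0.0, -1.0], [-1.0, 0.0, 0.0]]
wrist_force: [0.5, -0.3, -0.1]
gripper_width: 0.085
```

{"method": "step_arm", "body": {
  "motion": [
    [[0,0,0,-2,0,0,40],[0,0,0,0,0,0,30],[0,0,0,0,0,0,30],[0,0,0,0,0,0,30],[0,0,0,0,0,0,30],[0,0,0,0,0,0,30]]
  ]
}}

```text
time_s: 5.2
position: [0.5887, -0.1153, 0.0026]
eef_rot: [[0.0, 1.0, 0.001], [-0.001, 0.001, -1.0], [-1.0, 0.0, 0.001]]
wrist_force: [-1.9, 0.4, 7.1]
gripper_width: 0.041
```

{"method": "step_arm", "body": {
  "motion": [
    [[0,0,0,-10,0,0,30],[0,0,0,-40,0,0,30],[0,0,0,-50,0,0,30],[0,0,0,-50,0,0,30],[0,0,0,-40,0,0,30],[0,0,0,0,0,0,30],[0,0,0,0,0,0,30]]
  ]
}}

```text
time_s: 5.9
position: [0.5887, -0.1155, 0.1929]
eef_rot: [[0.002, 1.0, 0.0], [-0.001, 0.0, -1.0], [-1.0, 0.002, 0.001]]
wrist_force: [0.2, -0.2, -2.3]
gripper_width: 0.0409
```

Run:
```python
from h import *
c=wcap("w4"); p=c["pos"]; print(p,c["f"],c["w"])
for z in (.004,.008,.011,.013): print(ring(c,p,p[2]+z))
cv2.imwrite("pics/w4c.png",c["pixels"][200:480,150:490])
```

```text
[ 0.5887483  -0.11549252  0.19287749] [ 0.23037672 -0.20524026 -2.26083237] 0.040886681035673035
(1798, np.float64(0.19946632109451345), ((0.5889948606491089, -0.11513952165842056), 0.0223176721483469), ((0.5780230164527893, -0.11917546391487122), 0.0012151693226769567))
(5967, np.float64(0.20205731048092), ((0.5888282060623169, -0.1151384711265564), 0.022253716364502907), ((0.590435266494751, -0.11494395136833191), 0.008144727908074856))
(5641, np.float64(0.2023242092143698), ((0.5887097716331482, -0.1150902733206749), 0.022252779453992844), ((0.5910369157791138, -0.11500120162963867), 0.008268618956208229))
(5334, np.float64(0.20245548418130802), ((0.5890268087387085, -0.11511007696390152), 0.021938055753707886), ((0.5913950800895691, -0.11516695469617844), 0.008699516765773296))
```

View pics/w4c.png

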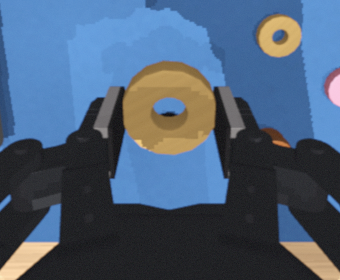

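The ring is gripped flat and centred, hole at crop (170,108). Carrying it to above the stem.

{"method": "step_arm", "body": {
  "motion": [
    [[0,0,0,0,-11.5,-41,30],[0,0,0,0,-11.5,-41,30],[0,0,0,0,-11.5,-41,30],[0,0,0,0,-11.5,-41,30],[0,0,0,0,-11.5,-42,30],[0,0,0,0,-11.5,-42,30],[0,0,0,20,0,0,30],[0,0,0,20,0,0,30]]
  ]
}}

```text
time_s: 6.75
position: [0.5177, 0.1346, 0.1499]
eef_rot: [[-0.002, 1.0, 0.005], [0.0, 0.005, -1.0], [-1.0, -0.002, -0.0]]
wrist_force: [-0.2, -1.0, -1.7]
gripper_width: 0.0411
```

{"method": "step_arm", "body": {
  "motion": [
    [[0,0,0,0,0,0,30],[0,0,0,0,0,0,30],[0,0,0,0,0,0,30]]
  ]
}}

```text
time_s: 7.05
position: [0.5196, 0.1326, 0.1519]
eef_rot: [[-0.0, 1.0, -0.0], [0.0, -0.0, -1.0], [-1.0, -0.0, -0.0]]
wrist_force: [-0.1, 0.3, -0.7]
gripper_width: 0.0411
```

Run:
```python
from h import *
c=wcap("w5"); p=c["pos"]; print(p,c["f"],c["w"])
print(ring(c,p,p[2]+.0095))
P=wcloud(c); 
for f in range(1): 
    k=(P[...,2]>.13)&(P[...,2]<.1375)&(np.hypot(P[...,0]-.52,P[...,1]-.133)<.012); print(k.sum(), P[k].mean(0) if k.any() else 0)
```

```text
[0.51960405 0.13261684 0.15191014] [-0.05594204  0.27709187 -0.65216275] 0.04114809469810673
(5814, np.float64(0.16127686652459308), ((0.5197657942771912, 0.13332924246788025), 0.022232182323932648), ((0.5218688249588013, 0.1330319195985794), 0.008076701313257217))
20 [0.51400835 0.13318616 0.13620575]
```

{"method": "step_arm", "body": {
  "motion": [
    [[0,0,0,5,0,0,30],[0,0,0,5,0,0,30],[0,0,0,2,0,0,30],[0,0,0,2,0,0,30],[0,0,0,0,0,0,30],[0,0,0,0,0,0,30]]
  ]
}}

```text
time_s: 7.7
position: [0.5194, 0.1328, 0.1378]
eef_rot: [[0.0, 1.0, 0.0], [0.0, 0.0, -1.0], [-1.0, 0.0, -0.0]]
wrist_force: [0.2, -0.3, -1.1]
gripper_width: 0.0409
```

```bash
cat >> h.py <<'E'
DC=None
def needle(c):
    """angles of needle and green about the dial in a wrist picture -> needle rad rel. to green middle, green half-width"""
    P=wcloud(c); im=c["pixels"]; hsv=cv2.cvtColor(im,cv2.COLOR_BGR2HSV)
    near=(np.hypot(P[...,0]-.529,P[...,1]-.2927)<.075)&(P[...,2]>.05)
    g=near&(cv2.inRange(hsv,(45,80,50),(80,255,255))>0)
    R=lambda u,v:wray(c,(u,v),.07)[:2]
    n,l,st,ce=cv2.connectedComponentsWithStats(g.astype(np.uint8))
    W=lambda m:np.array([R(u,v) for v,u in np.argwhere(m)])
    # dial centre: circle fitted to the white-face boundary is replaced by black hub
    blk=(near&(im.max(2)<70)).astype(np.uint8); hub=cv2.erode(blk,np.ones((5,5)))
    n2,l2,s2,c2=cv2.connectedComponentsWithStats(hub); 
    cand=[i for i in range(1,n2) if np.linalg.norm(R(*c2[i])-[.529,.2927])<.02]
    ctr=R(*c2[max(cand,key=lambda i:s2[i,4])]) if cand else np.array([.529,.2927])
    q=W(g); d=np.hypot(*(q-ctr).T); q=q[d>.025]; a=np.unwrap(np.arctan2(*(q-ctr).T[::-1])); gm=(a.max()+a.min())/2; gh=np.ptp(a)/2
    b=W(blk>0); d=np.hypot(*(b-ctr).T); b=b[(d>.015)&(d<.04)]; v=(b-ctr).mean(0); na=np.arctan2(v[1],v[0])
    v2=np.angle(np.exp(1j*(na-gm)))
    return dict(ctr=ctr.round(4),green=round(gm,3),half=round(gh,3),needle=round(na,3),behind=round(v2,3),n=len(b))
E
python3 - <<'E'
from h import *
o=np.load("w2.npy",allow_pickle=True).item(); print(needle(o)); o=np.load("w1.npy",allow_pickle=True).item(); print(needle(o))
c=wcap("w6"); print(c["pos"],c["f"]); print(needle(c))
E
```

```text
{'ctr': array([0.5298, 0.2971]), 'green': np.float64(0.491), 'half': np.float64(0.332), 'needle': np.float64(1.759), 'behind': np.float64(1.267), 'n': 108}
{'ctr': array([0.5298, 0.2962]), 'green': np.float64(0.519), 'half': np.float64(0.326), 'needle': np.float64(1.753), 'behind': np.float64(1.234), 'n': 73}
[0.51942754 0.13278496 0.13775579] [ 0.22401485 -0.31321447 -1.14638211]
{'ctr': array([0.53  , 0.2969]), 'green': np.float64(0.505), 'half': np.float64(0.333), 'needle': np.float64(1.765), 'behind': np.float64(1.26), 'n': 116}
```

{"method": "step_arm", "body": {
  "motion": [
    [[0,0,0,2,0,0,30],[0,0,0,0,0,0,30],[0,0,0,0,0,0,30]]
  ]
}}

```text
time_s: 8.05
position: [0.5194, 0.1327, 0.1357]
eef_rot: [[-0.0, 1.0, 0.0], [-0.0, 0.0, -1.0], [-1.0, -0.0, 0.0]]
wrist_force: [0.7, 0.3, -1.7]
gripper_width: 0.0413
```

{"method": "step_arm", "body": {
  "motion": [
    [[0,0,0,2,0,0,30],[0,0,0,0,0,0,30],[0,0,0,0,0,0,30]]
  ]
}}

```text
time_s: 8.35
position: [0.5193, 0.1327, 0.1337]
eef_rot: [[-0.0, 1.0, 0.0], [-0.0, 0.0, -1.0], [-1.0, -0.0, 0.0]]
wrist_force: [-0.2, -0.8, -1.9]
gripper_width: 0.0409
```

Run:
```python
from h import *
c=wcap("w7"); print(c["pos"],c["f"]); print(needle(c))
```

```text
[0.519348   0.13270999 0.13366   ] [-0.21637925 -0.77041101 -1.9304091 ]
{'ctr': array([0.5296, 0.2958]), 'green': np.float64(0.523), 'half': np.float64(0.326), 'needle': np.float64(1.744), 'behind': np.float64(1.221), 'n': 124}
```

Threaded by about 6 mm, with no load showing. Lowering along the stem.

{"method": "step_arm", "body": {
  "motion": [
    [[0,0,0,9,0,0,30],[0,0,0,9,0,0,30],[0,0,0,9,0,0,30],[0,0,0,9,0,0,30],[0,0,0,9,0,0,30],[0,0,0,3,0,0,30],[0,0,0,2,0,0,30],[0,0,0,0,0,0,30]]
  ]
}}

```text
time_s: 9.2
position: [0.5194, 0.1328, 0.0836]
eef_rot: [[-0.0, 1.0, 0.0], [0.0, 0.0, -1.0], [-1.0, -0.0, -0.0]]
wrist_force: [0.2, -0.6, -1.4]
gripper_width: 0.0409
```

{"method": "step_arm", "body": {
  "motion": [
    [[0,0,0,1.5,0,0,30],[0,0,0,0,0,0,30],[0,0,0,0,0,0,30]]
  ]
}}

```text
time_s: 9.5
position: [0.5196, 0.1328, 0.0825]
eef_rot: [[0.0, 1.0, 0.0], [0.0, 0.0, -1.0], [-1.0, 0.0, -0.0]]
wrist_force: [-0.0, -0.7, -1.4]
gripper_width: 0.0409
```

Run:
```python
from h import *
c=wcap("w8"); print(c["pos"],c["f"]); print(needle(c))
```

```text
[0.51959016 0.13275808 0.08248936] [-0.04286987 -0.69352027 -1.41133019]Traceback (most recent call last):
  File "<stdin>", line 2, in <module>
  File "h.py", line 51, in needle
    q=W(g); d=np.hypot(*(q-ctr).T); q=q[d>.025]; a=np.unwrap(np.arctan2(*(q-ctr).T[::-1])); gm=(a.max()+a.min())/2; gh=np.ptp(a)/2
                                                                                                ~~~~~^^
    return umr_maximum(a, axis, None, out, keepdims, initial, where)
ValueError: zero-size array to reduction operation maximum which has no identity
```

{"method": "step_arm", "body": {
  "motion": [
    [[0,0,0,1,0,0,30],[0,0,0,0,0,0,30],[0,0,0,0,0,0,30]]
  ]
}}

```text
time_s: 9.85
position: [0.5194, 0.1327, 0.0813]
eef_rot: [[0.0, 1.0, 0.0], [-0.0, 0.0, -1.0], [-1.0, 0.0, 0.0]]
wrist_force: [0.3, -0.1, -2.8]
gripper_width: 0.0411
```

{"method": "step_arm", "body": {
  "motion": [
    [[0,0,0,1,0,0,30],[0,0,0,0,0,0,30],[0,0,0,0,0,0,30]]
  ]
}}

```text
time_s: 10.15
position: [0.5193, 0.1327, 0.0802]
eef_rot: [[-0.0, 1.0, 0.0], [-0.0, 0.0, -1.0], [-1.0, -0.0, 0.0]]
wrist_force: [-0.1, -0.4, -0.3]
gripper_width: 0.0409
```

{"method": "step_arm", "body": {
  "motion": [
    [[0,0,0,0.5,0,0,30],[0,0,0,0,0,0,30],[0,0,0,0,0,0,30]]
  ]
}}

```text
time_s: 10.45
position: [0.5194, 0.1328, 0.0797]
eef_rot: [[0.0, 1.0, 0.0], [0.0, 0.0, -1.0], [-1.0, 0.0, -0.0]]
wrist_force: [0.0, -0.4, -1.6]
gripper_width: 0.0407
```

{"method": "step_arm", "body": {
  "motion": [
    [[0,0,0,1,0,0,30],[0,0,0,0,0,0,30],[0,0,0,0,0,0,30]]
  ]
}}

```text
time_s: 10.75
position: [0.5195, 0.1327, 0.0788]
eef_rot: [[0.0, 1.0, 0.0], [0.0, 0.0, -1.0], [-1.0, 0.0, -0.0]]
wrist_force: [1.1, 0.0, -0.4]
gripper_width: 0.0407
```

Run:
```python
from h import *
print(np.round([observe()["wrist_force"]],1))
c=capture("top"); np.save("t2.npy",c,allow_pickle=True)
im=c["pixels"]
cv2.imwrite("pics/t2.png",cv2.resize(im[200:320,180:330],None,fx=4,fy=4,interpolation=cv2.INTER_CUBIC))
```

```text
[[ 1.1  0.  -0.4]]
```

View pics/t2.png

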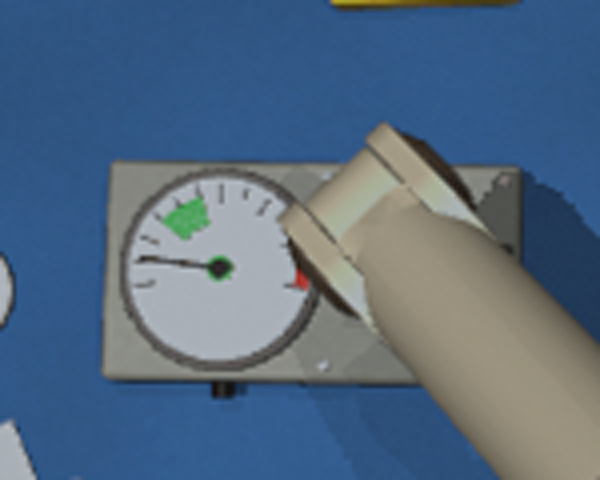

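The needle has moved from about 192° to 174°, roughly 1 N, so the ring is resting on the plate. Releasing it now.

{"method": "step_arm", "body": {
  "motion": [
    [[0,0,0,0,0,0,60],[0,0,0,0,0,0,75],[0,0,0,0,0,0,85],[0,0,0,-5,0,0,85],[0,0,0,-30,0,0,85],[0,0,0,-40,0,0,85],[0,0,0,0,0,0,85],[0,0,0,0,0,0,85]]
  ]
}}

```text
time_s: 11.6
position: [0.5203, 0.1328, 0.155]
eef_rot: [[0.003, 1.0, -0.0], [0.0, -0.0, -1.0], [-1.0, 0.003, -0.0]]
wrist_force: [0.6, 0.2, -0.1]
gripper_width: 0.0851
```

Run:
```python
from h import *
c=wcap("w9"); print(c["pos"],c["f"]); print(needle(c)); print(ring(c,(.5198,.1333),.0895))
P=wcloud(c); z=P[...,2]; im=c["pixels"]
k=(z>.131)&(z<.141)&(np.hypot(P[...,0]-.52,P[...,1]-.133)<.015); ys,xs=np.where(k); print(k.sum(),P[k].mean(0),cv2.minEnclosingCircle(P[k][:,:2].astype(np.float32)))
cv2.imwrite("pics/w9c.png",im[150:420,200:440])
```

```text
[0.52031291 0.13280242 0.15502627] [ 0.64690896  0.20654534 -0.06164821]
{'ctr': array([0.5301, 0.2959]), 'green': np.float64(0.525), 'half': np.float64(0.33), 'needle': np.float64(1.277), 'behind': np.float64(0.753), 'n': 124}
(2211, np.float64(0.08815601893841665), ((0.5199647545814514, 0.13347934186458588), 0.02158353105187416), ((0.5053437948226929, 0.12227492034435272), 0.0007764868787489831))
430 [0.51999107 0.13350461 0.13500608] ((0.5151384472846985, 0.13364878296852112), 0.004408252891153097)
```

View pics/w9c.png

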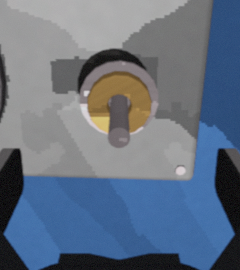

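Ring 1 lies flat on the plate around the stem (crop 117,100). The needle moved 0.476 rad, about 1.6 N, and is 0.75 below the sector middle. Fetching the second ring.

{"method": "step_arm", "body": {
  "motion": [
    [[0,0,0,-10,6,45,85],[0,0,0,0,6,45,85],[0,0,0,0,6,45,85],[0,0,0,0,6,45,85],[0,0,0,10,6,45,85],[0,0,0,20,6,45,85],[0,0,0,20,6,45,85],[0,0,0,20,5,45,85]]
  ]
}}

```text
time_s: 12.45
position: [0.5655, -0.2289, 0.0916]
eef_rot: [[-0.002, 1.0, 0.001], [0.001, 0.001, -1.0], [-1.0, -0.002, -0.001]]
wrist_force: [0.9, -0.1, 0.8]
gripper_width: 0.0852
```

{"method": "step_arm", "body": {
  "motion": [
    [[0,0,0,0,0,0,85],[0,0,0,0,0,0,85],[0,0,0,0,0,0,85]]
  ]
}}

```text
time_s: 12.75
position: [0.5662, -0.2254, 0.0931]
eef_rot: [[-0.001, 1.0, 0.002], [0.002, 0.002, -1.0], [-1.0, -0.001, -0.002]]
wrist_force: [0.6, 0.3, 0.3]
gripper_width: 0.0847
```

Run:
```python
from h import *
c=wcap("w10"); print(c["pos"]); print(ring(c,(.567,-.227),.0125,.04))
```

```text
[ 0.56619869 -0.22539692  0.09308525]
(2384, np.float64(0.012136410025656998), ((0.565828800201416, -0.2273547649383545), 0.02186046913266182), ((0.5668707489967346, -0.22769954800605774), 0.00883068609982729))
```

{"method": "step_arm", "body": {
  "motion": [
    [[0,0,0,40,0,2,85],[0,0,0,30,0,0,85],[0,0,0,14,0,0,85],[0,0,0,5,0,0,85],[0,0,0,0,0,0,85],[0,0,0,0,0,0,85]]
  ]
}}

```text
time_s: 13.4
position: [0.5679, -0.2291, 0.0063]
eef_rot: [[0.002, 1.0, 0.001], [-0.001, 0.001, -1.0], [-1.0, 0.002, 0.001]]
wrist_force: [0.0, 0.1, -0.1]
gripper_width: 0.0848
```

{"method": "step_arm", "body": {
  "motion": [
    [[0,0,0,2,-1,-1,85],[0,0,0,0,0,0,85],[0,0,0,0,0,0,85]]
  ]
}}

```text
time_s: 13.7
position: [0.5658, -0.2284, 0.0033]
eef_rot: [[0.001, 1.0, 0.0], [-0.0, 0.0, -1.0], [-1.0, 0.001, 0.0]]
wrist_force: [0.3, -0.0, -0.5]
gripper_width: 0.0849
```

{"method": "step_arm", "body": {
  "motion": [
    [[0,0,0,0.5,0,0,40],[0,0,0,0,0,0,30],[0,0,0,0,0,0,30],[0,0,0,0,0,0,30],[0,0,0,0,0,0,30],[0,0,0,0,0,0,30]]
  ]
}}

```text
time_s: 14.3
position: [0.5657, -0.2284, 0.0029]
eef_rot: [[0.0, 1.0, 0.0], [-0.0, 0.0, -1.0], [-1.0, 0.0, 0.0]]
wrist_force: [-1.4, -0.3, 4.6]
gripper_width: 0.041
```

{"method": "step_arm", "body": {
  "motion": [
    [[0,0,0,-10,0,0,30],[0,0,0,-40,0,0,30],[0,0,0,-50,0,0,30],[0,0,0,-50,0,0,30],[0,0,0,-30,0,0,30],[0,0,0,0,0,0,30],[0,0,0,0,0,0,30]]
  ]
}}

```text
time_s: 15.0
position: [0.5656, -0.2285, 0.1831]
eef_rot: [[0.001, 1.0, 0.0], [-0.001, 0.0, -1.0], [-1.0, 0.001, 0.001]]
wrist_force: [-0.6, 0.4, -2.4]
gripper_width: 0.0407
```

Run:
```python
from h import *
c=wcap("w11"); p=c["pos"]; print(p,c["f"],c["w"]); print(ring(c,p,p[2]+.0095))
```

```text
[ 0.56557268 -0.22849961  0.18310354] [-0.64135962  0.43495073 -2.39396291] 0.04074464118673029
(5791, np.float64(0.19218618648774577), ((0.5654580593109131, -0.22846680879592896), 0.022585464641451836), ((0.5678595304489136, -0.2281067818403244), 0.008176724426448345))
```

{"method": "step_arm", "body": {
  "motion": [
    [[0,0,0,0,-5.7,-45,30],[0,0,0,0,-5.7,-45,30],[0,0,0,0,-5.7,-45,30],[0,0,0,0,-5.7,-45,30],[0,0,0,0,-5.7,-45,30],[0,0,0,0,-5.7,-45,30],[0,0,0,0,-5.8,-45,30],[0,0,0,10,-5.8,-46.5,30]]
  ]
}}

```text
time_s: 15.85
position: [0.5187, 0.1345, 0.1713]
eef_rot: [[-0.001, 1.0, -0.0], [-0.0, -0.0, -1.0], [-1.0, -0.001, 0.0]]
wrist_force: [0.8, 0.2, -1.8]
gripper_width: 0.0407
```

{"method": "step_arm", "body": {
  "motion": [
    [[0,0,0,10,0,0,30],[0,0,0,10,0,0,30],[0,0,0,0,0,0,30],[0,0,0,0,0,0,30],[0,0,0,0,0,0,30]]
  ]
}}

```text
time_s: 16.35
position: [0.5201, 0.1318, 0.1522]
eef_rot: [[-0.0, 1.0, -0.002], [-0.0, -0.002, -1.0], [-1.0, -0.0, 0.0]]
wrist_force: [0.7, -0.3, -1.2]
gripper_width: 0.0407
```

Run:
```python
from h import *
c=wcap("w12"); p=c["pos"]; print(p,c["f"],c["w"]); print(ring(c,p,p[2]+.0095)); print(needle(c))
```

```text
[0.52007022 0.13179492 0.1521978 ] [ 0.6865657  -0.26148774 -1.23391684] 0.04066682182561402
(5780, np.float64(0.16132738411655217), ((0.5203445553779602, 0.13216041028499603), 0.02220720238983631), ((0.5218759179115295, 0.13232912123203278), 0.008118350058794022))
{'ctr': array([0.5302, 0.2965]), 'green': np.float64(0.515), 'half': np.float64(0.333), 'needle': np.float64(1.275), 'behind': np.float64(0.76), 'n': 129}
```

{"method": "step_arm", "body": {
  "motion": [
    [[0,0,0,5,0,-0.5,30],[0,0,0,5,0,0,30],[0,0,0,0,0,0,30],[0,0,0,2,0,0,30],[0,0,0,0,0,0,30],[0,0,0,0,0,0,30]]
  ]
}}

```text
time_s: 17.0
position: [0.5196, 0.1338, 0.1403]
eef_rot: [[0.0, 1.0, 0.001], [0.0, 0.001, -1.0], [-1.0, 0.0, -0.0]]
wrist_force: [0.4, -0.1, -0.5]
gripper_width: 0.0404
```

{"method": "step_arm", "body": {
  "motion": [
    [[0,0,0,1,0,0.7,30],[0,0,0,1,0,0,30],[0,0,0,0,0,0,30],[0,0,0,0,0,0,30]]
  ]
}}

```text
time_s: 17.4
position: [0.5196, 0.133, 0.1382]
eef_rot: [[-0.0, 1.0, 0.0], [-0.0, 0.0, -1.0], [-1.0, -0.0, 0.0]]
wrist_force: [-0.3, 0.7, -1.7]
gripper_width: 0.0404
```

{"method": "step_arm", "body": {
  "motion": [
    [[0,0,0,2,0,0,30],[0,0,0,0,0,0,30],[0,0,0,0,0,0,30]]
  ]
}}

```text
time_s: 17.7
position: [0.5195, 0.1331, 0.1362]
eef_rot: [[-0.0, 1.0, 0.0], [-0.0, 0.0, -1.0], [-1.0, -0.0, 0.0]]
wrist_force: [-0.6, 0.6, -1.3]
gripper_width: 0.0408
```

Run:
```python
from h import *
c=wcap("w13"); p=c["pos"]; print(p,c["f"]); print(needle(c))
```

```text
[0.51950558 0.13305286 0.13615914] [-0.59728253  0.63158731 -1.30856854]
{'ctr': array([0.5301, 0.2966]), 'green': np.float64(0.511), 'half': np.float64(0.335), 'needle': np.float64(1.276), 'behind': np.float64(0.765), 'n': 157}
```

Ring bottom is at about 0.133, below the stem top (0.136), and the needle hasn't moved. Two more small steps to confirm.

{"method": "step_arm", "body": {
  "motion": [
    [[0,0,0,2,0,0,30],[0,0,0,0,0,0,30],[0,0,0,0,0,0,30]]
  ]
}}

```text
time_s: 18.05
position: [0.5196, 0.133, 0.1342]
eef_rot: [[-0.0, 1.0, 0.0], [-0.0, 0.0, -1.0], [-1.0, -0.0, 0.0]]
wrist_force: [0.4, -0.4, -1.2]
gripper_width: 0.0405
```

Run:
```python
from h import *
c=wcap("w14"); p=c["pos"]; print(p,c["f"]); print(needle(c))
```

```text
[0.51955439 0.13303563 0.13416772] [ 0.4227405  -0.38340928 -1.22605152]
{'ctr': array([0.5301, 0.2966]), 'green': np.float64(0.513), 'half': np.float64(0.333), 'needle': np.float64(1.275), 'behind': np.float64(0.762), 'n': 156}
```

{"method": "step_arm", "body": {
  "motion": [
    [[0,0,0,9,0,0,30],[0,0,0,9,0,0,30],[0,0,0,9,0,0,30],[0,0,0,9,0,0,30],[0,0,0,4,0,0,30],[0,0,0,2,0,0,30],[0,0,0,0,0,0,30],[0,0,0,0,0,0,30]]
  ]
}}

```text
time_s: 18.9
position: [0.5199, 0.1332, 0.0925]
eef_rot: [[0.001, 1.0, 0.0], [0.0, 0.0, -1.0], [-1.0, 0.001, -0.0]]
wrist_force: [-1.0, 0.5, -1.5]
gripper_width: 0.0408
```

```bash
cat >> h.py <<'E'
def topneedle(c=None):
    c=c or capture("top"); im=cv2.resize(c["pixels"],None,fx=4,fy=4,interpolation=cv2.INTER_CUBIC)
    ctr=proj(c,(.5300,.2940,.071))[0]; hsv=cv2.cvtColor(im,cv2.COLOR_BGR2HSV)
    w=lambda m:np.array([ray(c,((u+.5)/4-.5,(v+.5)/4-.5),.071)[:2] for v,u in np.argwhere(m)])
    box=np.zeros(im.shape[:2],bool); x,y=(ctr*4).astype(int); box[y-110:y+110,x-110:x+110]=1
    g=w(box&(cv2.inRange(hsv,(45,80,50),(80,255,255))>0)); b=w(box&(im.max(2)<90))
    c0=np.array([.5291,.2927]); hub=g[np.hypot(*(g-c0).T)<.015]
    if len(hub): c0=(hub.max(0)+hub.min(0))/2
    q=g[np.hypot(*(g-c0).T)>.03]-c0; a=np.arctan2(q[:,1],q[:,0])
    d=np.hypot(*(b-c0).T); v=(b[(d>.015)&(d<.04)]-c0).mean(0); na=np.arctan2(v[1],v[0]); gm=(a.max()+a.min())/2
    return "behind",round(na-gm,3),"half",round(np.ptp(a)/2,3),c0.round(4)
E
python3 - <<'E'
from h import *
for f in("top0","t2"): print(topneedle(np.load(f+".npy",allow_pickle=True).item()))
c=wcap("w15"); print(c["pos"],c["f"]); print(topneedle())
E
```

```text
('behind', np.float64(1.204), 'half', np.float64(0.318), array([0.5303, 0.2945]))
('behind', np.float64(0.863), 'half', np.float64(0.318), array([0.5303, 0.2945]))
[0.51991099 0.1332228  0.0925115 ] [-1.01632023  0.51627903 -1.51903955]
('behind', np.float64(0.717), 'half', np.float64(0.319), array([0.5303, 0.2945]))
```

{"method": "step_arm", "body": {
  "motion": [
    [[0,0,0,1.2,0,0,30],[0,0,0,0,0,0,30],[0,0,0,0,0,0,30]]
  ]
}}

```text
time_s: 19.3
position: [0.52, 0.1331, 0.0913]
eef_rot: [[0.001, 1.0, 0.0], [0.0, 0.0, -1.0], [-1.0, 0.001, -0.0]]
wrist_force: [0.9, -0.2, -0.4]
gripper_width: 0.0408
```

```bash
python3 -c "
from h import *
print(observe()['position'],topneedle())"
```

```text
[0.51995257 0.13313191 0.09128593] ('behind', np.float64(0.39), 'half', np.float64(0.334), array([0.5303, 0.2945]))
```

Contact: about 1.1 N has been transferred. Releasing.

{"method": "step_arm", "body": {
  "motion": [
    [[0,0,0,0,0,0,60],[0,0,0,0,0,0,75],[0,0,0,0,0,0,85],[0,0,0,-5,0,0,85],[0,0,0,-25,0,0,85],[0,0,0,-35,0,0,85],[0,0,0,0,0,0,85],[0,0,0,0,0,0,85]]
  ]
}}

```text
time_s: 20.15
position: [0.5203, 0.1331, 0.1571]
eef_rot: [[0.002, 1.0, 0.0], [-0.0, 0.0, -1.0], [-1.0, 0.002, 0.0]]
wrist_force: [-0.4, 0.4, -0.4]
gripper_width: 0.0845
```

Run:
```python
from h import *
c=wcap("w16"); print(c["pos"],c["f"]); print(needle(c)); print(topneedle()); print(ring(c,(.5198,.1333),.1005))
cv2.imwrite("pics/w16c.png",c["pixels"][100:420,10:440])
```

```text
[0.52030738 0.13307679 0.1570751 ] [-0.42672247  0.37828564 -0.36395134]
{'ctr': array([0.5303, 0.2968]), 'green': np.float64(0.502), 'half': np.float64(0.328), 'needle': np.float64(0.858), 'behind': np.float64(0.356), 'n': 145}
('behind', np.float64(0.314), 'half', np.float64(0.307), array([0.5306, 0.2945]))
(2486, np.float64(0.10035360063465171), ((0.5199781060218811, 0.13380107283592224), 0.021966656669974327), ((0.507909893989563, 0.14245058596134186), 0.000748588121496141))
```

View pics/w16c.png

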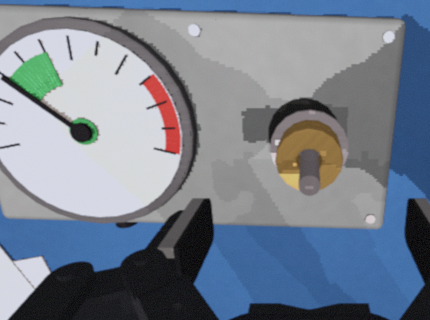

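Two rings lie flat, but the needle is right at the lower edge of the green (0.31–0.36 below the middle, half-width 0.32). A third ring of 0.33–0.57 rad will put it near the middle. Fetching the freestanding ring at (0.435, −0.377).

{"method": "step_arm", "body": {
  "motion": [
    [[0,0,0,-10,-7,42.5,85],[0,0,0,0,-7,42.5,85],[0,0,0,0,-7,42.5,85],[0,0,0,0,-7,42.5,85],[0,0,0,0,-7,42.5,85],[0,0,0,0,-7,42.5,85],[0,0,0,0,-7,42.5,85],[0,0,0,0,-7,42.5,85]]
  ]
}}

```text
time_s: 21.05
position: [0.4623, -0.2084, 0.165]
eef_rot: [[-0.002, 1.0, 0.0], [0.001, 0.0, -1.0], [-1.0, -0.002, -0.001]]
wrist_force: [0.2, -0.0, -0.1]
gripper_width: 0.085
```

{"method": "step_arm", "body": {
  "motion": [
    [[0,0,0,10,-7,42.5,85],[0,0,0,20,-7,42.5,85],[0,0,0,20,-7,42.5,85],[0,0,0,20,-8,42.5,85],[0,0,0,0,0,0,85],[0,0,0,0,0,0,85],[0,0,0,0,0,0,85]]
  ]
}}

```text
time_s: 21.75
position: [0.4352, -0.3752, 0.0956]
eef_rot: [[-0.0, 1.0, 0.002], [0.002, 0.002, -1.0], [-1.0, -0.0, -0.002]]
wrist_force: [1.0, -0.1, 1.0]
gripper_width: 0.0845
```

Run:
```python
from h import *
c=wcap("w17"); print(c["pos"]); print(ring(c,(.4345,-.377),.0125,.04))
```

```text
[ 0.43517535 -0.37516437  0.09558348]
(2334, np.float64(0.012132000682978867), ((0.43318870663642883, -0.37819021940231323), 0.02171844057738781), ((0.4342585504055023, -0.3781275451183319), 0.008465166203677654))
```

{"method": "step_arm", "body": {
  "motion": [
    [[0,0,0,40,-1.5,1.5,85],[0,0,0,30,0,0,85],[0,0,0,15,0,0,85],[0,0,0,5,0,0,85],[0,0,0,0,0,0,85],[0,0,0,0,0,0,85],[0,0,0,0,0,0,85],[0,0,0,0,0,0,85]]
  ]
}}

```text
time_s: 22.6
position: [0.4339, -0.3791, 0.0072]
eef_rot: [[0.001, 1.0, 0.0], [-0.001, 0.0, -1.0], [-1.0, 0.001, 0.001]]
wrist_force: [-0.2, 0.1, -0.5]
gripper_width: 0.0848
```

{"method": "step_arm", "body": {
  "motion": [
    [[0,0,0,4,-0.5,-0.5,85],[0,0,0,0,0,0,85],[0,0,0,0,0,0,40],[0,0,0,0,0,0,30],[0,0,0,0,0,0,30],[0,0,0,0,0,0,30],[0,0,0,0,0,0,30],[0,0,0,0,0,0,30]]
  ]
}}

```text
time_s: 23.4
position: [0.4329, -0.3781, 0.0027]
eef_rot: [[-0.0, 1.0, 0.001], [-0.0, 0.001, -1.0], [-1.0, -0.0, 0.0]]
wrist_force: [-1.4, 1.5, 5.8]
gripper_width: 0.0405
```

{"method": "step_arm", "body": {
  "motion": [
    [[0,0,0,-10,0,0,30],[0,0,0,-40,0,0,30],[0,0,0,-50,0,0,30],[0,0,0,-50,0,0,30],[0,0,0,-30,0,0,30],[0,0,0,0,0,0,30],[0,0,0,0,0,0,30]]
  ]
}}

```text
time_s: 24.1
position: [0.4326, -0.3782, 0.1827]
eef_rot: [[0.0, 1.0, 0.0], [-0.001, 0.0, -1.0], [-1.0, 0.0, 0.001]]
wrist_force: [-0.6, 0.1, -2.1]
gripper_width: 0.041
```

Run:
```python
from h import *
c=wcap("w18"); p=c["pos"]; print(p,c["f"],c["w"]); print(ring(c,p,p[2]+.0095))
```

```text
[ 0.43257051 -0.37824777  0.1826681 ] [-0.62504797  0.10738846 -2.12915315] 0.04100075169790454
(5841, np.float64(0.19190834932969594), ((0.43248459696769714, -0.37781959772109985), 0.02227613888680935), ((0.4349004626274109, -0.3776489198207855), 0.008118800818920135))
```

{"method": "step_arm", "body": {
  "motion": [
    [[0,0,0,0,7,-42.5,30],[0,0,0,0,7,-42.5,30],[0,0,0,0,7,-42.5,30],[0,0,0,0,7,-42.5,30],[0,0,0,0,7,-42.5,30],[0,0,0,0,7,-42.5,30],[0,0,0,0,7,-42.5,30],[0,0,0,0,7,-42.5,30]]
  ]
}}

```text
time_s: 24.95
position: [0.487, -0.0363, 0.1802]
eef_rot: [[-0.004, 1.0, 0.0], [0.001, 0.0, -1.0], [-1.0, -0.004, -0.001]]
wrist_force: [0.4, -0.1, -2.0]
gripper_width: 0.0407
```

{"method": "step_arm", "body": {
  "motion": [
    [[0,0,0,0,8,-43,30],[0,0,0,0,8,-43,30],[0,0,0,0,8,-43,30],[0,0,0,10,7,-42,30],[0,0,0,10,0,0,30],[0,0,0,10,0,0,30],[0,0,0,0,0,0,30],[0,0,0,0,0,0,30]]
  ]
}}

```text
time_s: 25.75
position: [0.5189, 0.131, 0.1509]
eef_rot: [[-0.002, 1.0, -0.002], [-0.001, -0.002, -1.0], [-1.0, -0.002, 0.001]]
wrist_force: [-0.2, 0.7, 0.2]
gripper_width: 0.0406
```

{"method": "step_arm", "body": {
  "motion": [
    [[0,0,0,0,0,0,30],[0,0,0,0,0,0,30],[0,0,0,0,0,0,30]]
  ]
}}

```text
time_s: 26.05
position: [0.52, 0.1324, 0.1526]
eef_rot: [[0.001, 1.0, -0.001], [-0.0, -0.001, -1.0], [-1.0, 0.001, 0.0]]
wrist_force: [0.8, -0.2, -1.3]
gripper_width: 0.0412
```

Run:
```python
from h import *
c=wcap("w19"); p=c["pos"]; print(p,c["f"],c["w"]); print(ring(c,p,p[2]+.0095)); print(needle(c))
```

```text
[0.52002919 0.132424   0.15255618] [ 0.82748151 -0.18574089 -1.25197063] 0.04117471165649528
(5812, np.float64(0.16181721254139728), ((0.5202965140342712, 0.13320820033550262), 0.022303210571408272), ((0.5219478011131287, 0.13287633657455444), 0.00817173346877098))
{'ctr': array([0.5299, 0.2968]), 'green': np.float64(0.5), 'half': np.float64(0.326), 'needle': np.float64(0.846), 'behind': np.float64(0.346), 'n': 150}
```

{"method": "step_arm", "body": {
  "motion": [
    [[0,0,0,5,0,0,30],[0,0,0,5,0,0,30],[0,0,0,2,0,0,30],[0,0,0,0,0,0,30],[0,0,0,0,0,0,30],[0,0,0,0,0,0,30]]
  ]
}}

```text
time_s: 26.7
position: [0.5197, 0.1332, 0.1401]
eef_rot: [[0.0, 1.0, 0.0], [0.0, 0.0, -1.0], [-1.0, 0.0, -0.0]]
wrist_force: [0.2, 0.7, -1.5]
gripper_width: 0.0409
```

{"method": "step_arm", "body": {
  "motion": [
    [[0,0,0,1.5,0,0,30],[0,0,0,1.5,0,0,30],[0,0,0,0,0,0,30],[0,0,0,0,0,0,30]]
  ]
}}

```text
time_s: 27.1
position: [0.5196, 0.133, 0.137]
eef_rot: [[-0.0, 1.0, 0.0], [-0.0, 0.0, -1.0], [-1.0, -0.0, 0.0]]
wrist_force: [0.3, -0.6, -1.1]
gripper_width: 0.0407
```

Run:
```python
from h import *
c=wcap("w20"); p=c["pos"]; print(p,c["f"]); print(needle(c))
```

```text
[0.5195654  0.13300735 0.13700595] [ 0.30785572 -0.64373687 -1.10784209]
{'ctr': array([0.5303, 0.2966]), 'green': np.float64(0.503), 'half': np.float64(0.327), 'needle': np.float64(0.864), 'behind': np.float64(0.361), 'n': 181}
```

{"method": "step_arm", "body": {
  "motion": [
    [[0,0,0,1.5,0,0,30],[0,0,0,0,0,0,30],[0,0,0,0,0,0,30]]
  ]
}}

```text
time_s: 27.45
position: [0.5196, 0.133, 0.1355]
eef_rot: [[-0.0, 1.0, 0.0], [-0.0, 0.0, -1.0], [-1.0, -0.0, 0.0]]
wrist_force: [0.1, -0.1, -2.0]
gripper_width: 0.0412
```

Run:
```python
from h import *
c=wcap("w21"); p=c["pos"]; print(p,c["f"]); print(needle(c))
```

```text
[0.51956298 0.13300536 0.13549349] [ 0.12165895 -0.06255587 -1.95781733]
{'ctr': array([0.5307, 0.2967]), 'green': np.float64(0.506), 'half': np.float64(0.33), 'needle': np.float64(0.873), 'behind': np.float64(0.366), 'n': 186}
```

{"method": "step_arm", "body": {
  "motion": [
    [[0,0,0,1.5,0,0,30],[0,0,0,0,0,0,30],[0,0,0,0,0,0,30]]
  ]
}}

```text
time_s: 27.8
position: [0.5195, 0.133, 0.134]
eef_rot: [[-0.0, 1.0, 0.0], [-0.0, 0.0, -1.0], [-1.0, -0.0, 0.0]]
wrist_force: [-0.3, 0.2, -1.8]
gripper_width: 0.0412
```

Run:
```python
from h import *
c=wcap("w22"); p=c["pos"]; print(p,c["f"]); print(needle(c))
```

```text
[0.51954962 0.13303242 0.1339856 ] [-0.31293957  0.2361773  -1.80921325]
{'ctr': array([0.5304, 0.2964]), 'green': np.float64(0.508), 'half': np.float64(0.328), 'needle': np.float64(0.873), 'behind': np.float64(0.365), 'n': 187}
```

Threaded about 4 mm with no load. Lowering onto ring 2.

{"method": "step_arm", "body": {
  "motion": [
    [[0,0,0,9,0,0,30],[0,0,0,9,0,0,30],[0,0,0,5,0,0,30],[0,0,0,3,0,0,30],[0,0,0,2,0,0,30],[0,0,0,0,0,0,30],[0,0,0,0,0,0,30]]
  ]
}}

```text
time_s: 28.55
position: [0.5198, 0.1332, 0.1062]
eef_rot: [[0.0, 1.0, 0.0], [0.0, 0.0, -1.0], [-1.0, 0.0, -0.0]]
wrist_force: [-0.4, -0.1, -1.6]
gripper_width: 0.0408
```

{"method": "step_arm", "body": {
  "motion": [
    [[0,0,0,1,0,0,30],[0,0,0,0,0,0,30],[0,0,0,0,0,0,30]]
  ]
}}

```text
time_s: 28.85
position: [0.5197, 0.133, 0.1052]
eef_rot: [[0.0, 1.0, 0.0], [-0.0, 0.0, -1.0], [-1.0, 0.0, 0.0]]
wrist_force: [0.2, -0.6, -1.9]
gripper_width: 0.0408
```

```bash
python3 -c "
from h import *
print(observe()['position'],topneedle())"
```

```text
[0.51965228 0.13303057 0.1051599 ] ('behind', np.float64(0.313), 'half', np.float64(0.307), array([0.5303, 0.2945]))
```

{"method": "step_arm", "body": {
  "motion": [
    [[0,0,0,1.2,0,0,30],[0,0,0,0,0,0,30],[0,0,0,0,0,0,30]]
  ]
}}

```text
time_s: 29.2
position: [0.5197, 0.1331, 0.1039]
eef_rot: [[0.0, 1.0, 0.0], [0.0, 0.0, -1.0], [-1.0, 0.0, -0.0]]
wrist_force: [-0.4, -0.8, -2.4]
gripper_width: 0.0405
```

```bash
python3 -c "
from h import *
print(observe()['position'],topneedle())"
```

```text
[0.51967169 0.13306372 0.10386782] ('behind', np.float64(0.211), 'half', np.float64(0.321), array([0.5303, 0.2945]))
```

{"method": "step_arm", "body": {
  "motion": [
    [[0,0,0,0.6,0,0,30],[0,0,0,0,0,0,30],[0,0,0,0,0,0,60],[0,0,0,0,0,0,75],[0,0,0,0,0,0,85],[0,0,0,-5,0,0,85],[0,0,0,-25,0,0,85],[0,0,0,-30,0,0,85]]
  ]
}}

```text
time_s: 30.05
position: [0.5185, 0.1329, 0.1632]
eef_rot: [[-0.003, 1.0, 0.001], [-0.0, 0.001, -1.0], [-1.0, -0.003, 0.0]]
wrist_force: [0.6, 0.2, -0.1]
gripper_width: 0.0851
```

{"method": "step_arm", "body": {
  "motion": [
    [[0,0,0,0,0,0,85],[0,0,0,0,0,0,85],[0,0,0,0,0,0,85],[0,0,0,0,0,0,85]]
  ]
}}

```text
time_s: 30.45
position: [0.5189, 0.1327, 0.1623]
eef_rot: [[-0.002, 1.0, 0.0], [-0.0, 0.0, -1.0], [-1.0, -0.002, 0.0]]
wrist_force: [-0.4, 0.1, 0.2]
gripper_width: 0.0848
```

Run:
```python
from h import *
c=wcap("w23"); print(c["pos"],c["f"]); print(needle(c)); print(topneedle()); print(ring(c,(.5198,.1333),.113))
cv2.imwrite("pics/w23c.png",c["pixels"][100:420,10:440])
```

```text
[0.51887521 0.13269289 0.1623021 ] [-0.41918765  0.08720895  0.16839649]
{'ctr': array([0.5302, 0.297 ]), 'green': np.float64(0.503), 'half': np.float64(0.337), 'needle': np.float64(0.369), 'behind': np.float64(-0.134), 'n': 148}
('behind', np.float64(-0.165), 'half', np.float64(0.321), array([0.5306, 0.2945]))
(2823, np.float64(0.11259145682962128), ((0.5197157263755798, 0.13362373411655426), 0.02204333059489727), ((0.515619695186615, 0.1329701691865921), 0.013298094272613525))
```

View pics/w23c.png

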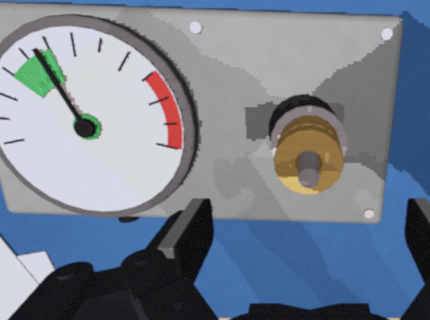

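Three rings are stacked flat and the needle is well inside the green. I'll lift clear, let it settle, and hand in.

{"method": "step_arm", "body": {
  "motion": [
    [[0,0,0,-30,0,0,85],[0,0,0,-20,0,0,85],[0,0,0,0,0,0,85],[0,0,0,0,0,0,85],[0,0,0,0,0,0,85],[0,0,0,0,0,0,85]]
  ]
}}

```text
time_s: 31.15
position: [0.5188, 0.1327, 0.2121]
eef_rot: [[-0.002, 1.0, 0.0], [-0.0, 0.0, -1.0], [-1.0, -0.002, 0.0]]
wrist_force: [-0.0, -0.6, -0.1]
gripper_width: 0.085
```

```bash
python3 -c "
from h import *
print(topneedle()); print(observe()['wrist_force']); print(sign_off())"
```

```text
('behind', np.float64(-0.55), 'half', np.float64(0.32), array([0.5306, 0.2945]))
[-0.59794408  0.08917641 -0.56453345]
the job is handed in; nothing more can be done
None
```

The last top-camera reading (−0.55) disagrees with the earlier ones, so I'm checking it against the wrist camera.

```bash
python3 -c "
from h import *
c=wcap('w24'); print(needle(c)); print(ring(c,(.5198,.1333),.113)[:3])
t=capture('top'); print(topneedle(t)); cv2.imwrite('pics/t24.png',cv2.resize(t['pixels'][200:320,180:330],None,fx=4,fy=4))"
```

```text
the job is handed in; nothing more can be done
```

I threaded three brass rings one at a time over the stem, each lowered until it lay flat, and handed the job in at about 31 s. The fourth ring was left lying on the mat. One needle reading taken just before hand-in disagreed with the others, and I could not resolve it.

- **First ring:** it was released alone on the plate with the needle at about 0.48 rad, inside the required 0.28–0.63.
- **Second ring:** it left the needle right at the lower edge of the green, so I added a third.
- **After the third release:** the wrist picture shows the stack flat around the stem and the needle inside the green. Wrist and top cameras put it 0.13 and 0.17 rad past the sector's middle, and the green reaches 0.32 either way.
- **Disagreeing reading:** after I lifted the open gripper 50 mm clear, the top camera gave 0.55 rad past the middle. The wrist force was noise only and nothing had been touched since the earlier readings. I suspect the raised arm or its shadow got into the dark-pixel needle mask.
- **Not verified:** I handed in from the same script that printed this reading, without waiting to look at it. The cameras refused calls afterwards, so I could not confirm the cause. I also took no last picture of the whole bench to check the bystanders.

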